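# Find the release notch behind the clamping fixture and hold it open

### The arm

A 6-joint arm with a two-finger parallel gripper is mounted at the origin on a cart in front of the work surface, level with it; the furniture and walls round the work are solid. World frame = base frame: x ahead of the robot, y to its left, z up, the work surface at z = 0. Lengths are in m, angles in degrees, forces in N, time in s.
With the tool pointing down it reaches from about 0.4 to 0.825 m from the base axis. Payload 7 kg.
Tool frame: the origin (TCP) lies at the very end of the fingers, on their centre line; the grasp point (between the pads) lies 19 mm behind it; z points along the fingers, y is the direction in which the jaws open and shut (so a half turn about z gives the same grasp; the last joint's range is limited). The gripper opens to 88 mm and grips with 3 to 60 N. Pads are 19 mm wide; open, the fingers measure 130 mm over their backs; the gripper's body (78 mm by 193 mm) begins 47 mm behind the grasp point.
Start: joints at [87.783, 20.546, 0.682, 0, -70.136, -16.507], TCP at [0.217, 0.639, 0.227] pointing down, gripper open.
Joint ranges: [-176.03, 176.03], [-82.01, 121.73], [-58.28, 71.71], [-173.87, 95.51], [-174.79, -0.11], [-173.66, 173.66]. Speed limits (degrees/s): [136.94, 136.94, 172.46, 180, 180, 180].

### API

Orientations are given as [roll, pitch, yaw] about the fixed x, y, z axes, in that order (R = Rz(yaw) Ry(pitch) Rx(roll)).
In Python, from plant import ctrl, snapshot, workorder gives the robot as it stands. The module is installed in compiled form; this text tells all that it offers.
- The arm moves only by the shell command python3 -m creep 'ROWS'. ROWS is JSON, a list of rows, each a list of 5 numbers: the shift along the tool's x, y, z scaled (see below), then the turn about the tool's z scaled (see below), then the finger opening in mm, from 0 to 87.6. A call has exactly 8 rows; each row is the pose to reach, as a shift and turn from the pose commanded when the call began, along the tool's axes at that moment, turning the shorter way round; what a row does not reach only later rows make up. The controller multiplies each number of a shift by 0.1 m and each number of a turn by 180 degrees. A row lasts 1/12 s, in which the tool goes at most 41.7 mm and 7.16 degrees, less where a joint would pass 70% of its speed; a pose out of reach is approached as far as the arm can. A call with a number of a shift or a turn outside -1 to 1 is refused whole. A call with a gripper value outside its range is refused whole. The fingers move at their own pace and stop on an object; the grip force is fixed at half the most. Time passes only in rows, so rows that repeat a pose let the fingers close, or fill a call up. It gives the time, the measured TCP pose, the force and the opening at its end, in the units of the state.
- ctrl.get_obs(): the state, without advancing time (a new reading comes with each control period).
- snapshot(name): name is "side" or "top" or "wrist"; returns a dict with "img" (480x640x3 uint8, blue, green, red), "camera_matrix" (3x3 intrinsics, pixels), "xyz" and "rotation" of the camera in the world. Camera axes: x right, y up, looking along -z (the intrinsics and any distortion apply to the point x, -y, -z); pixel columns grow to the right and rows downward; lengths in m; the calibration is good to about 2 mm. A picture is of the moment at which its call begins. There is no depth.
- workorder.close_job(): hands the job in, once; it reports no verdict.
The state is a dict: "clock": time; "joint_pos": joint angles; "qvel": joint speeds; "tau": joint torques, N m; "tool_pos": TCP position; "orientation": TCP orientation; "force": force on the tool from outside, world axes, zero at the start; "moment": the same for the moment, N m; "opening": finger opening in m.
Only numpy, scipy, OpenCV 4.12 (cv2) and the standard library are available. Lean on these libraries where they do the work, as an engineer would, in place of code of your own. Each camera call takes 0.05 s, during which the arm holds its last target.

### The job

The flange in the clamping fixture has to be unclamped for a colleague to take out. With the closed fingertips, touch the fixture's back edge (the side away from the robot) in the middle of its red end block, feel along the edge from there until they drop into the release notch, and press the brass key inside the notch all the way in. Finish while still holding the key in so that the jaw stays open; grip and lift nothing, do not shift the flange, and leave the other things on the table where they are.

Things in the scene. Friction and masses are not known exactly. Their poses are not given: they have to be found in the camera images.
- fixture: Grey clamping fixture fixed to the table, 150 deep (x), 310 wide (y). Origin: on the table under its middle; x to its back (away from the robot), y to its left. Bed 30 high (x -80 to +24 mm), dark ridge 58 high (x 12 to 24). Behind it a row of steel blocks 50 high; their flush upright rear faces are the back edge, at x = +70, y from +155 (red end block) to -155.
- rear_left (a point): Point on the back edge, in the middle of the red end block's rear face, 30 mm above the table; axes as the fixture's. To its right stand four steel blocks, each 60 wide, with middles 47.5, 107.5, 167.5 and 227.5 mm from this point, then a plain end block 35 wide. One of the four, a different one each time, has the release notch.
- rear_right (a point): Point on the back edge, in the middle of the plain right end block's rear face, 30 mm above the table; axes as the fixture's, 275 mm from rear_left. The notch is in the middle of its 60 mm block: 50 wide along the edge, open to the back and the top, its floor 10 above the table.
- red_end: The red end block at the left of the back edge, 46x35 mm, 50 high; origin under its middle, axes as the fixture's, its rear face 23 mm along +x.
- release_key (a joint): Travel of the brass key, m: 0 out, 0.008 fully in. It is a flat upright plate inside the notch, 44 mm wide, from 13 to 46 mm above the table, its face 12 mm in from the back edge. Pushed towards the fixture's front (-x) against a spring: 2 N to start, 8 N fully in; it springs back when let go.
- jaw (a joint): How far the fixture's moving jaw is open, m: 0 clamped, 0.012 fully open; linked to the key (1.5 times its travel).
- flange_centre (a point): Steel flange, 42 across and 16 high, lying loose between the jaws on the bed; the point is its centre, 38 mm above the table.
- gear: Bystander: steel gear lying flat, 60 across, 20 high (mm); origin under its middle.
- bracket_part: Bystander: small steel angle bracket, 36x50x40 (mm); origin under its middle.
- screwdriver: Bystander: red-handled screwdriver lying down, 200 long, 24 high (mm); origin under its middle.
- tape_roll: Bystander: yellow roll of tape lying flat, 68 across, 18 high (mm); origin under its middle.
- loupe: Bystander: black eye loupe standing, 37 across, 30 high (mm); origin under its middle.
- plug_gauge: Bystander: steel plug gauge with a red ring, lying down, 96 long, 14 high (mm); origin under its middle.
There are look-alikes about, which are no part of the job. Leave any orange look-alike of the part that bears release_key alone.

How it is judged (in metres and radians):
On the way, in this order (a step that is already met when the one before it is completed fails the run):
1. the closed fingers touch the back edge at the middle of the red end block (contact force between the fingers and red_end above 0.3 N and x of the grasp point in the frame of fixture above 0.07 m and y of the grasp point in the frame of red_end between -0.018 and 0.025 m), for 0.05 s.
2. the fingers touch the back edge farther along, past the red block (contact force between the fingers and anything else above 0.3 N and x of the grasp point in the frame of fixture above 0.073 m and y of the grasp point in the frame of red_end below -0.02 m and value of joint release_key below 0.002 m), for 0.02 s.
3. the key in the notch is pressed in by the fingers (value of joint release_key above 0.005 m and contact force between the fingers and anything else above 1 N), for 0.2 s.
At the end, for the whole second after the job is handed in: The fingers still push the brass key in: key more than 5 mm of its 8 mm in, jaw more than 7 mm open, finger force more than 1 N, and the flange within 10 mm of where it lay (all of step 3 and value of joint jaw above 0.007 m and distance of flange_centre from where it was at the start of the episode below 0.01 m); the arm keeps its last pose, push and grip.
It fails at once if the flange is shifted more than 10 mm or lifted (distance of flange_centre from where it was at the start of the episode above 0.01 m).
It fails at once if a bystander is shifted more than 20 mm (distance of any of gear, bracket_part, screwdriver, tape_roll, loupe, plug_gauge from where it was at the start of the episode above 0.02 m).
It also fails if it takes over 64 s, if anything falls off the work surface, if the arm or the gripper's body presses on something with over 40 N, if the wrist force passes 120 N, or if a joint passes its speed limit or range.

## Working session

There is one attempt and no reset: what is moved stays moved. The work goes in short steps, Python scripts to look and compute and a shell command to move; the robot and the scene stay as the last step left them, time stands still between calls to the robot, and variables do not carry over. Pictures are saved under pics/ and viewed, and the job is handed in when it is done.

```bash
ls; mkdir -p pics; cat > h.py <<'E'
import numpy as np, cv2
from plant import ctrl, snapshot, workorder
E
python3 - <<'E'
from h import *
import pickle
o=ctrl.get_obs(); print(o)
d={}
for n in ["top","side","wrist"]:
    s=snapshot(n); cv2.imwrite(f"pics/{n}0.png",s["img"]); d[n]=s
    print(n,s.keys(),s["camera_matrix"],s["xyz"],s["rotation"])
pickle.dump(d,open("s0.pkl","wb"))
E
```

```text
pics
{'clock': 0.0, 'joint_pos': array([ 8.77832164e+01,  2.05919971e+01,  6.32760051e-01, -2.03391894e-02,
       -7.01341312e+01, -1.65088010e+01]), 'qvel': array([ 0.06047302,  0.00834585,  0.06125085, -0.01623442, -0.10474332,
        0.05331739]), 'tau': array([-2.03026202e-04, -5.82722497e+01,  2.93059462e+01,  6.99705586e+00,
        7.01544690e-03, -1.81405326e-04]), 'tool_pos': array([0.21654519, 0.63880617, 0.22560794]), 'orientation': array([ 1.79905047e+02, -8.20265271e-03, -1.87325050e+01]), 'force': array([0.34213428, 0.07126617, 0.23702106]), 'moment': array([0.01211794, 0.04109448, 0.00287235]), 'opening': 0.08748536298390788}
top dict_keys(['img', 'camera_matrix', 'xyz', 'rotation']) [[437.37086305   0.         321.72911054]
 [  0.         437.37086305 237.91668092]
 [  0.           0.           1.        ]] [ 0.33832021 -0.03026418  1.06415879] [ 13.40484267  -0.19265803 -86.55754148]
side dict_keys(['img', 'camera_matrix', 'xyz', 'rotation']) [[550.51915856   0.         316.4625431 ]
 [  0.         550.51915856 245.55520096]
 [  0.           0.           1.        ]] [-0.0610128   1.12325393  1.17880662] [  49.63513334   -0.50787889 -151.2980922 ]
wrist dict_keys(['img', 'camera_matrix', 'xyz', 'rotation']) [[335.85801642   0.         326.01637681]
 [  0.         335.85801642 239.66109982]
 [  0.           0.           1.        ]] [0.28806632 0.61498632 0.38379354] [-1.61537726e+01 -1.06710983e-01 -1.08731338e+02]
```

View pics/top0.png

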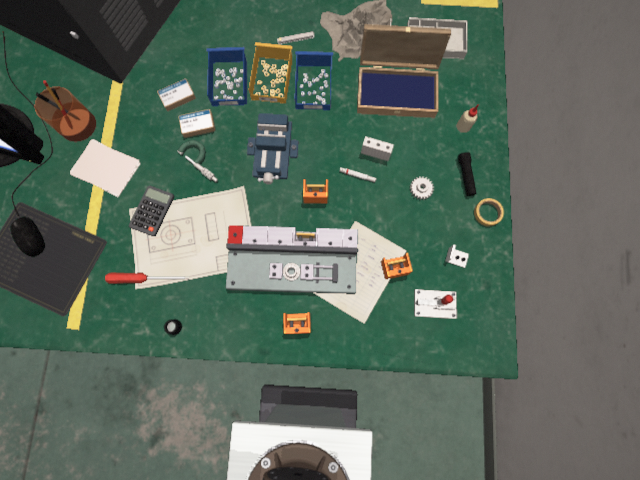

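View pics/side0.png

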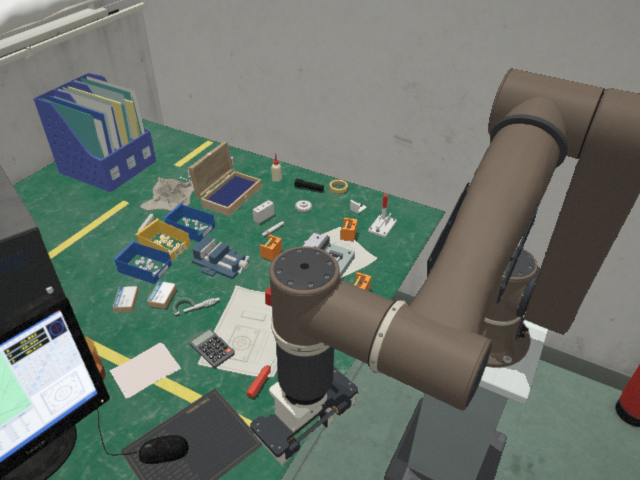

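View pics/wrist0.png

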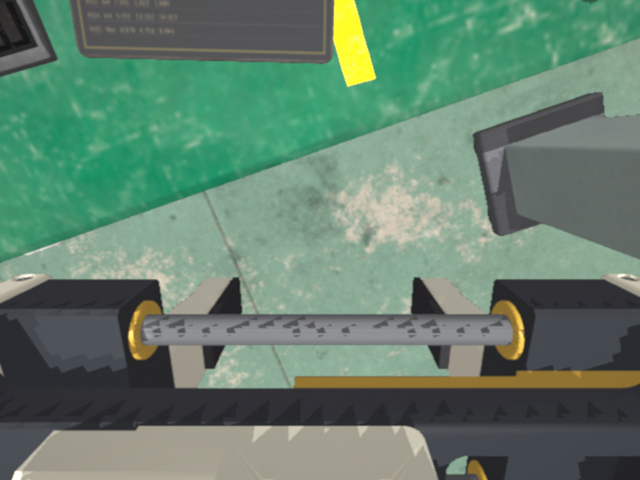

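The top view shows the fixture at px (228–357, 228–293), with its red end block at (235,234). Brass shows at about (305,236), in the third steel block. Orange look-alikes are at (315,190), (397,265) and (297,323).

```bash
cat >> h.py <<'E'
from scipy.spatial.transform import Rotation as Ro
def ray(s,u,v):
    K=s["camera_matrix"]; d=np.array([(u-K[0,2])/K[0,0],-(v-K[1,2])/K[1,1],-1.])
    R=Ro.from_euler("xyz",s["rotation"],degrees=True).as_matrix()
    return np.array(s["xyz"]),R@d
def plane(s,u,v,z):
    c,d=ray(s,u,v); return c+d*(z-c[2])/d[2]
def proj(s,p):
    K=s["camera_matrix"];R=Ro.from_euler("xyz",s["rotation"],degrees=True).as_matrix()
    q=R.T@(np.array(p)-s["xyz"]); return np.array([K[0,2]+K[0,0]*q[0]/-q[2],K[1,2]+K[1,1]*q[1]/q[2]])
E
python3 - <<'E'
from h import *
import pickle
d=pickle.load(open("s0.pkl","rb")); s=d["top"]; im=s["img"]
c=im[180:300,215:375]; cv2.imwrite("pics/crop0.png",cv2.resize(c,None,fx=5,fy=5,interpolation=cv2.INTER_CUBIC))
hsv=cv2.cvtColor(im,cv2.COLOR_BGR2HSV)
# red mask near fixture
m=(((hsv[...,0]<6)|(hsv[...,0]>174))&(hsv[...,1]>150)&(hsv[...,2]>70)).astype(np.uint8)
n,l,st,ce=cv2.connectedComponentsWithStats(m)
for i in range(1,n):
    if st[i,4]>15: print(st[i],ce[i])
for uv in [(228,226),(357,228),(357,293),(228,290)]: print(uv,plane(s,*uv,.05 if uv[1]<250 else .03))
E
```

```text
[469 105   9  11  57] [473.03508772 111.19298246]
[ 61 108   5   8  21] [ 63.23809524 111.80952381]
[228 226  15  17 217] [235.18894009 233.98156682]
[105 273  42  11 386] [125.10103627 277.5492228 ]
[442 295  11   9  64] [446.9375   299.265625]
(228, 226) [0.59543184 0.20690974 0.05      ]
(357, 228) [ 0.60932781 -0.10208771  0.05      ]
(357, 293) [ 0.45618904 -0.11006653  0.03      ]
(228, 290) [0.44484414 0.19444429 0.03      ]
```

View pics/crop0.png

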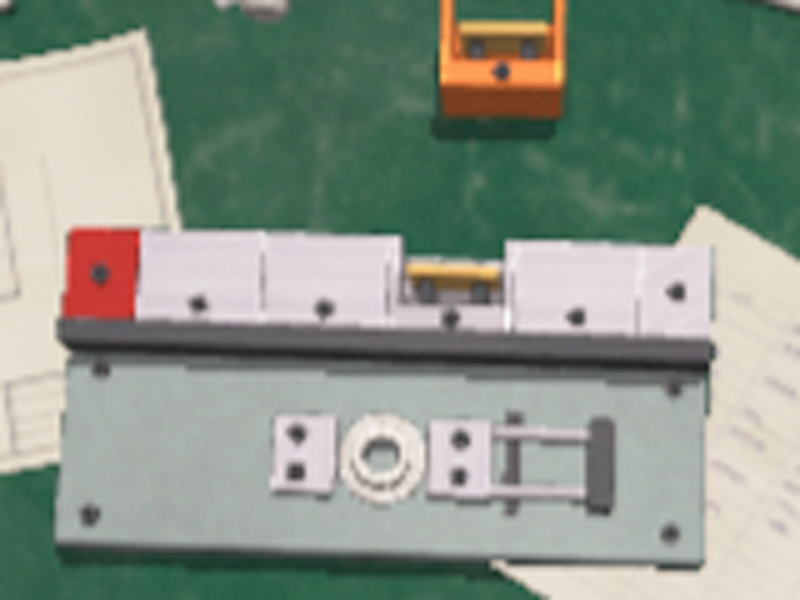

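The crop shows plain boundaries. The notch with its brass plate is in the third steel block, at crop (452,275). The orange look-alike behind it is at crop (502,80) and will not be touched. Next I'll measure the fixture frame and the gap to the look-alike.

```bash
python3 - <<'E'
from h import *
import pickle
d=pickle.load(open("s0.pkl","rb")); s=d["top"]
def P(U,V,z): return plane(s,(U+.5)/5-.5+215,(V+.5)/5-.5+180,z)
A=P(70,229,.05);B=P(713,246,.05)
print("rear corners",A,B,np.linalg.norm(A-B))
fl=P(57,545,.03);fr=P(703,563,.03);print("front",fl,fr,np.linalg.norm(fl-fr))
t=(B-A)/np.linalg.norm(B-A); yaw=np.arctan2(t[0],-t[1]); print("yaw",np.degrees(yaw))
ex=np.array([np.cos(yaw),np.sin(yaw),0]);ey=np.array([-np.sin(yaw),np.cos(yaw),0])
print("depth rear-front", (A-fl)@ex,(B-fr)@ex)
M=(A+B)/2; O=M-ex*.07; O[2]=0; print("origin",O)
def F(p): return (p-O)@ex,(p-O)@ey
for n,u,v,z in [("red/steel",141,230,.05),("b12",265,234,.05),("notchL",402,238,.05),("notchR",506,241,.05),("b45",637,246,.05),("key L",408,266,.046),("keyR",502,266,.046),("orange front bottomL",442,118,0),("oR",563,118,0),("oTopL front",442,85,.05),("flange",380,453,.046)]:
    p=P(u,v,z); print(n,p.round(4),np.round(F(p),4))
np.savez("fx.npz",O=O,yaw=yaw)
E
```

```text
rear corners [0.59700124 0.20563768 0.05      ] [ 0.60737691 -0.10264821  0.05      ] 0.30846044402019696
front [0.44785067 0.19952215 0.03      ] [ 0.45781642 -0.1057444   0.03      ] 0.30542917768475475
yaw 1.9276192548724767
depth rear-front 0.1492718743307806 0.1495800005285705
origin [0.53222869 0.04914015 0.        ]
red/steel [0.5986 0.1716 0.05  ] [0.0704 0.1202]
b12 [0.6002 0.1121 0.05  ] [0.0701 0.0606]
notchL [0.6023 0.0464 0.05  ] [ 0.0699 -0.0051]
notchR [ 0.6038 -0.0035  0.05  ] [ 0.0698 -0.055 ]
b45 [ 0.6052 -0.0663  0.05  ] [ 0.069  -0.1178]
key L [0.5896 0.0428 0.046 ] [ 0.0571 -0.0083]
keyR [ 0.5924 -0.0022  0.046 ] [ 0.0584 -0.0534]
orange front bottomL [0.6796 0.0345 0.    ] [ 0.1468 -0.0196]
oR [ 0.6834 -0.0271  0.    ] [ 0.1485 -0.0812]
oTopL front [0.6804 0.0326 0.05  ] [ 0.1475 -0.0215]
flange [0.4984 0.0493 0.046 ] [-0.0338  0.0013]
```

Lengths check: back edge 308 mm (310 given), depth 149.5 mm (150 given). The notch centre is at fixture y ≈ −30 mm, which matches the third block. The gap to the orange look-alike is 77 mm. I'll turn the tool to yaw −88°, so the fingers' narrow 19 mm side lies along the edge, close them, and go over there.

```bash
python3 -m creep '[[0.25,0.12,0,0.039,0],[0.5,0.25,0,0.078,0],[0.75,0.4,0,0.117,0],[1,0.52,0,0.156,0],[1,0.52,0,0.195,0],[1,0.52,0,0.234,0],[1,0.52,0,0.273,0],[1,0.52,0,0.31,0]]'
```

```text
clock: 0.82
tool_pos: [0.2949, 0.5575, 0.2264]
orientation: [180.0, -0.0, -74.9]
force: [0.2, -0.1, -0.7]
opening: 0.0399
```

```bash
python3 -m creep '[[0.25,-0.14,0,0.03,0],[0.5,-0.28,0,0.06,0],[0.75,-0.42,0,0.073,0],[1,-0.55,0,0.073,0],[1,-0.55,0,0.073,0],[1,-0.55,0,0.073,0],[1,-0.55,0,0.073,0],[1,-0.55,0,0.073,0]]'
```

```text
clock: 1.48
tool_pos: [0.374, 0.4767, 0.2264]
orientation: [180.0, -0.0, -87.6]
force: [-0.3, -0.0, 0.1]
opening: 0.0005
```

```bash
for i in 1; do python3 -m creep '[[0.25,-0.2,0,0.001,0],[0.5,-0.4,0,0.001,0],[0.75,-0.6,0,0.002,0],[1,-0.86,0,0.002,0],[1,-0.86,0,0.002,0],[1,-0.86,0,0.002,0],[1,-0.86,0,0.002,0],[1,-0.86,0,0.002,0]]'; done
python3 -m creep '[[0.25,-0.2,0,0,0],[0.5,-0.4,0,0,0],[0.75,-0.6,0,0,0],[1,-0.86,0,0,0],[1,-0.86,0,0,0],[1,-0.86,0,0,0],[1,-0.86,0,0,0],[1,-0.86,0,0,0]]'
python3 - <<'E'
from h import *
import pickle
o=ctrl.get_obs(); print(o["tool_pos"],o["orientation"],o["joint_pos"])
s=snapshot("wrist"); cv2.imwrite("pics/w1.png",s["img"]); pickle.dump(s,open("w1.pkl","wb"))
s=snapshot("side"); cv2.imwrite("pics/s1.png",s["img"]); pickle.dump(s,open("s1.pkl","wb"))
E
```

```text
clock: 2.15
tool_pos: [0.4637, 0.3807, 0.2264]
orientation: [180.0, -0.0, -88.0]
force: [-1.2, 0.5, -0.8]
opening: 0.0008
clock: 2.82
tool_pos: [0.553, 0.284, 0.2265]
orientation: [180.0, 0.0, -87.9]
force: [-0.4, -1.0, 0.3]
opening: 0.0003
[0.55301298 0.28397831 0.22654023] [ 1.79993234e+02  6.05904483e-03 -8.79332564e+01] [ 4.51456672e+01  1.55762936e+01 -6.42722017e+00 -9.75746430e-03
 -6.79972901e+01 -4.30752675e+01]
```

View pics/w1.png

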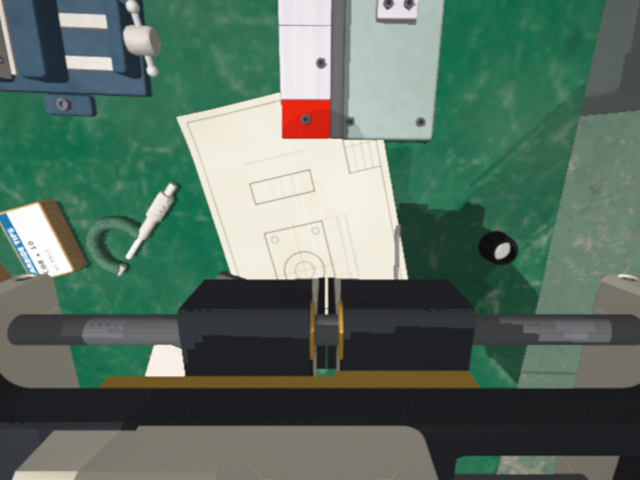

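View pics/s1.png

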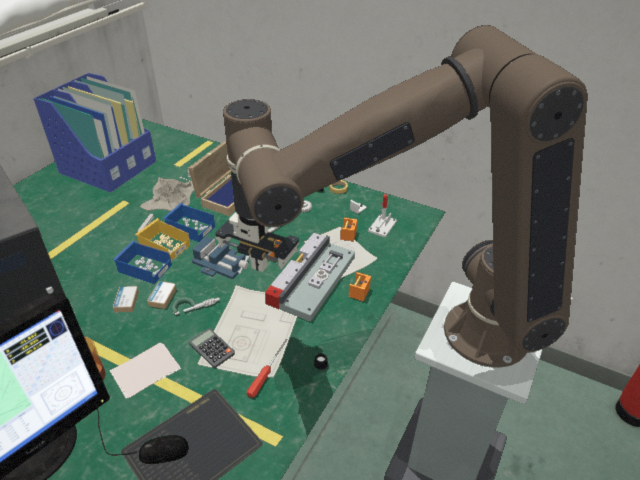

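The wrist view shows the red block at (282–330, 98–138). Its rear left top corner is at about (282,138) and the red/steel rear boundary at about (280,98). I'll triangulate these with the top and side views.

```bash
python3 - <<'E'
from h import *
import pickle
d=pickle.load(open("s0.pkl","rb")); t=d["top"]; w=pickle.load(open("w1.pkl","rb")); sd=pickle.load(open("s1.pkl","rb"))
cv2.imwrite("pics/c1.png",cv2.resize(w["img"][60:160,240:380],None,fx=5,fy=5,interpolation=cv2.INTER_CUBIC))
cv2.imwrite("pics/c2.png",cv2.resize(sd["img"][220:330,240:380],None,fx=5,fy=5,interpolation=cv2.INTER_CUBIC))
print(w["xyz"],w["rotation"])
f=np.load("fx.npz");O=f["O"];yaw=f["yaw"];ex=np.array([np.cos(yaw),np.sin(yaw),0]);ey=np.array([-np.sin(yaw),np.cos(yaw),0])
for y in (.155,.12):
    p=O+ex*.07+ey*y+[0,0,.05]; print(y,p,"w",proj(w,p),"side",proj(sd,p),"top",proj(t,p))
print("tcp px",proj(w,[.553,.284,.2265]))
E
```

```text
[0.55582026 0.2087635  0.38459776] [-1.61761075e+01  2.63022583e-02 -1.77932792e+02]
0.155 [0.59697535 0.20640702 0.05      ] w [283.1404591  138.04524491] side [265.42685886 292.00236114] top [228.27934294 225.39152229]
0.12 [0.59815264 0.17142683 0.05      ] w [281.88645051  98.50093983] side [271.58434087 284.41836773] top [242.86022772 225.77702002]
tcp px [326.36053845 294.59141649]
```

View pics/c1.png

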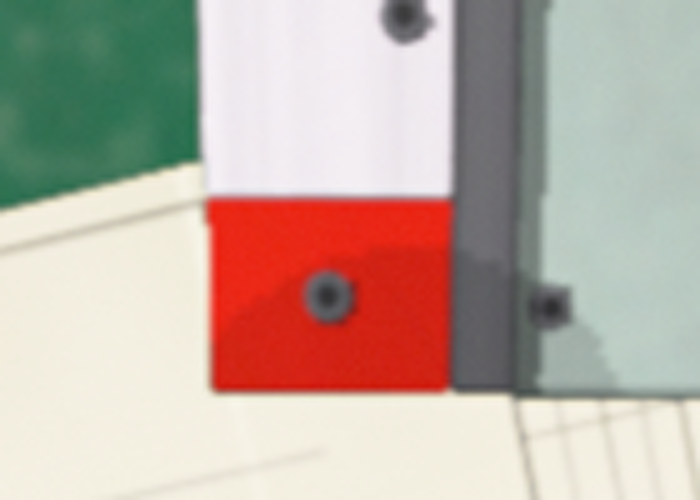

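View pics/c2.png

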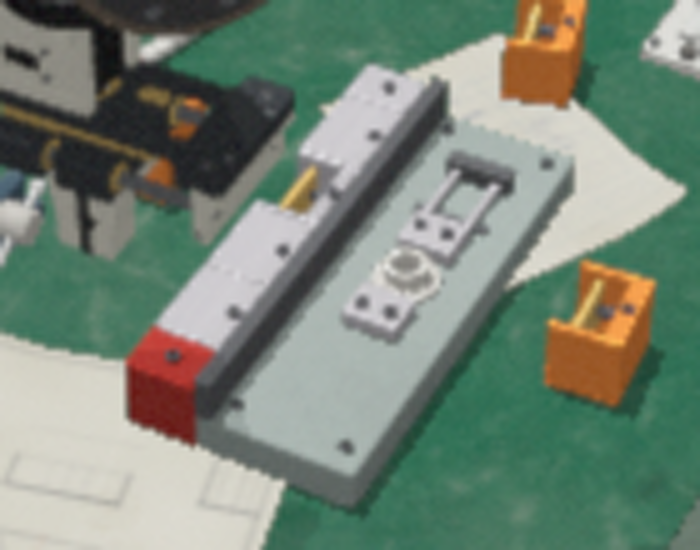

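Predicted and seen corners agree within 1 px in all three views, so the height of 50 mm is confirmed. Next I'll check how high the blue vise behind stands, since the gripper's body passes near it.

```bash
python3 -m creep '[[0.25,-0.2,0,0,0],[0.5,-0.4,0,0,0],[0.75,-0.6,0,0,0],[0.97,-0.82,0,0,0],[0.97,-0.82,0,0,0],[0.97,-0.82,0,0,0],[0.97,-0.82,0,0,0],[0.97,-0.82,0,0,0]]'
python3 - <<'E'
from h import *
import pickle
o=ctrl.get_obs(); print(o["tool_pos"],o["orientation"])
s=snapshot("wrist"); cv2.imwrite("pics/w2.png",s["img"]); pickle.dump(s,open("w2.pkl","wb"))
t=pickle.load(open("s0.pkl","rb"))["top"]
cv2.imwrite("pics/c3.png",cv2.resize(t["img"][100:220,220:380],None,fx=5,fy=5,interpolation=cv2.INTER_CUBIC))
E
```

```text
clock: 3.58
tool_pos: [0.6385, 0.1897, 0.2267]
orientation: [-180.0, 0.0, -88.0]
force: [-0.2, 0.7, 0.3]
opening: 0.0001
[0.63846968 0.18970094 0.22668555] [-1.79997642e+02  1.09379796e-02 -8.79506985e+01]
```

View pics/w2.png

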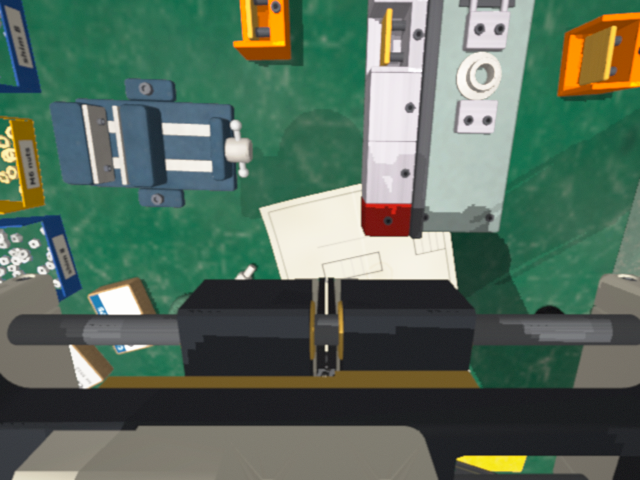

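View pics/c3.png

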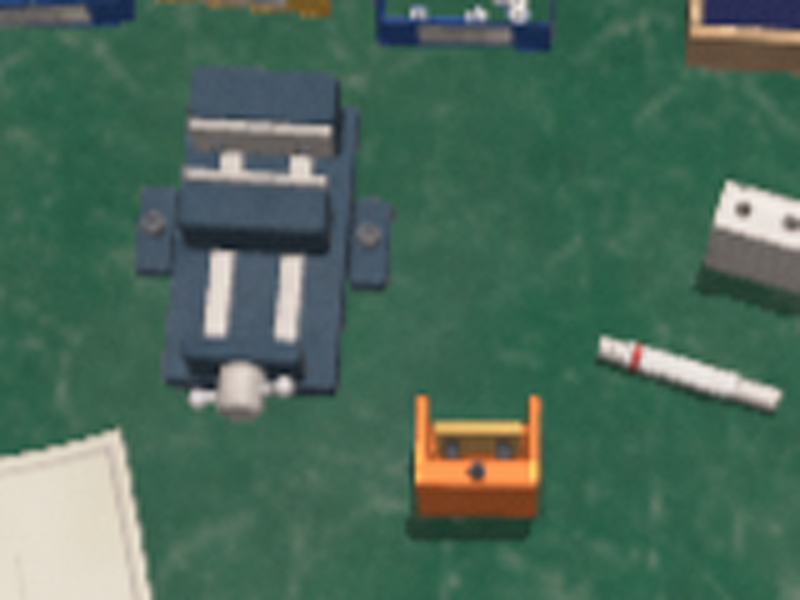

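The wrist view shows the vise handle tip at (240,150), the orange look-alike at (265,30), the notch at (390,38) and the red block at (388,220). I'll triangulate the vise and the look-alike.

```bash
python3 - <<'E'
from h import *
import pickle
t=pickle.load(open("s0.pkl","rb"))["top"];w=pickle.load(open("w2.pkl","rb"))
def tri(a,b):
    ca,da=ray(t,*a);cb,db=ray(w,*b)
    A=np.stack([da,-db],1);x=np.linalg.lstsq(A,cb-ca,rcond=None)[0]
    p,q=ca+da*x[0],cb+db*x[1]; return ((p+q)/2).round(4),np.linalg.norm(p-q).round(4)
C=lambda U,V,o=(220,100):((U+.5)/5-.5+o[0],(V+.5)/5-.5+o[1])
print("handle ball R",tri(C(285,386),(237,126)))
print("handle ball L",tri(C(200,398),(243,174)))
print("jaw front top L",tri(C(180,232),(150,184)))
print("jaw front top R",tri(C(327,243),(162,105)))
print("orange front top L",tri(C(417,488),(290,60)))
f=np.load("fx.npz");O=f["O"];yaw=f["yaw"];ex=np.array([np.cos(yaw),np.sin(yaw),0]);ey=np.array([-np.sin(yaw),np.cos(yaw),0])
for n,x,y,z in[("rl",.07,.155,.05),("rs",.07,.12,.05),("notchL",.07,-.005,.05)]: print(n,proj(w,O+ex*x+ey*y+[0,0,z]))
E
```

```text
handle ball R (array([0.7274, 0.102 , 0.0482]), np.float64(0.0022))
handle ball L (array([0.7306, 0.1493, 0.0167]), np.float64(0.0029))
jaw front top L (array([0.7744, 0.1486, 0.1233]), np.float64(0.0048))
jaw front top R (array([0.8004, 0.0865, 0.0491]), np.float64(0.0089))
orange front top L (array([0.6823, 0.0369, 0.0281]), np.float64(0.0096))
rl [365.77580079 236.27157089]
rs [366.99743473 202.74857102]
notchL [372.00256826  65.4021164 ]
```

The handle top stands below about 55 mm and the gripper body starts above 85 mm, so it is clear. Now I'll descend behind the red block.

```bash
python3 -m creep '[[0,0,0.25,0,0],[0,0,0.5,0,0],[0,0,0.75,0,0],[0,0,1,0,0],[0,0,1,0,0],[0,0,1,0,0],[0,0,1,0,0],[0,0,1,0,0]]'
python3 -m creep '[[0,0,0.15,0,0],[0,0,0.3,0,0],[0,0,0.45,0,0],[0,0,0.6,0,0],[0,0,0.75,0,0],[0,0,0.9,0,0],[0,0,1,0,0],[0,0,1,0,0]]'
python3 - <<'E'
from h import *
o=ctrl.get_obs(); print(o["tool_pos"],o["orientation"],o["force"],o["moment"])
s=snapshot("wrist"); cv2.imwrite("pics/w3.png",s["img"])
s=snapshot("side"); cv2.imwrite("pics/s3.png",cv2.resize(s["img"][180:340,200:400],None,fx=4,fy=4,interpolation=cv2.INTER_CUBIC))
E
```

```text
clock: 4.3
tool_pos: [0.6401, 0.1896, 0.1289]
orientation: [-179.8, 0.1, -88.0]
force: [0.9, -0.2, 0.4]
opening: 0.0002
clock: 4.97
tool_pos: [0.6385, 0.1885, 0.0255]
orientation: [179.9, -0.0, -88.0]
force: [0.6, -0.4, -0.3]
opening: 0.0005
[0.63849155 0.18847014 0.0255146 ] [ 1.79911812e+02 -3.39731195e-02 -8.80393068e+01] [ 0.55826004 -0.4001712  -0.3443511 ] [ 0.01425236 -0.0090683   0.03342195]
```

View pics/w3.png

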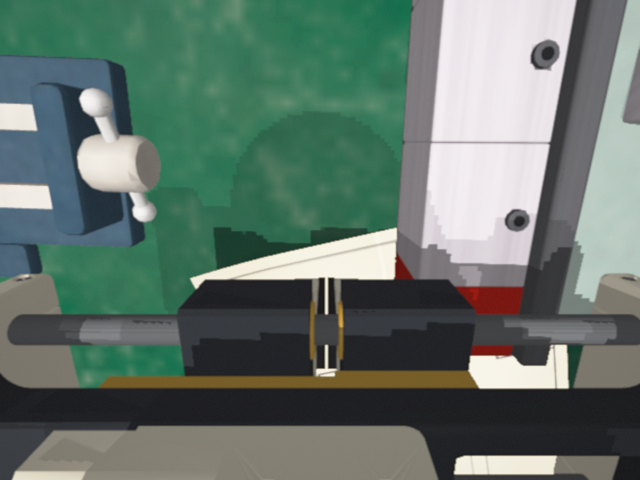

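View pics/s3.png

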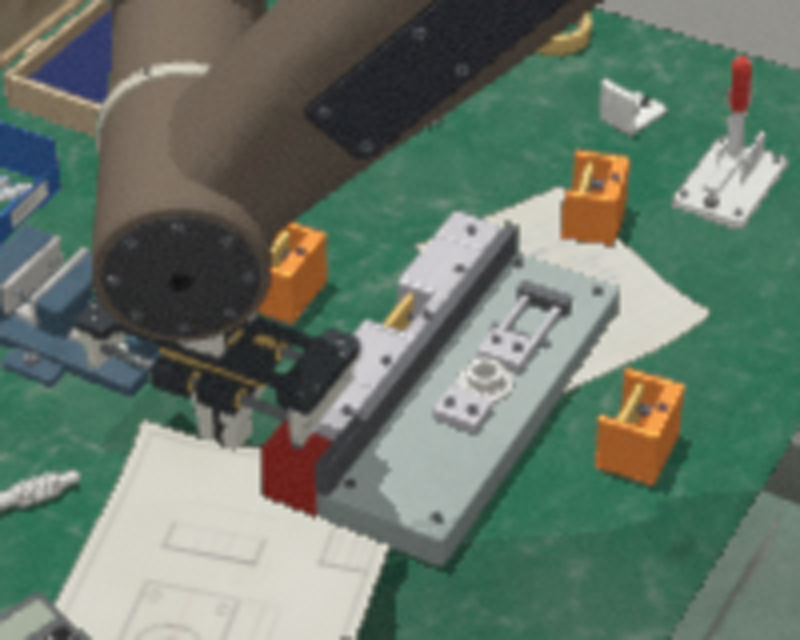

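```bash
python3 -m creep '[[0,0.02,0,0,0],[0,0.04,0,0,0],[0,0.06,0,0,0],[0,0.08,0,0,0],[0,0.1,0,0,0],[0,0.12,0,0,0],[0,0.14,0,0,0],[0,0.14,0,0,0]]'
python3 -m creep '[[0,0.01,0,0,0],[0,0.02,0,0,0],[0,0.03,0,0,0],[0,0.04,0,0,0],[0,0.04,0,0,0],[0,0.04,0,0,0],[0,0.04,0,0,0],[0,0.04,0,0,0]]'
python3 - <<'E'
from h import *
o=ctrl.get_obs(); print(o["tool_pos"],o["orientation"],o["force"],o["moment"])
E
```

```text
clock: 5.73
tool_pos: [0.6247, 0.1882, 0.0266]
orientation: [180.0, -0.0, -88.0]
force: [-0.3, 0.3, -0.2]
opening: 0.0008
clock: 6.4
tool_pos: [0.6211, 0.1881, 0.0265]
orientation: [180.0, -0.0, -88.0]
force: [-0.0, 0.4, -0.7]
opening: 0.0005
[0.62114138 0.18807834 0.02653572] [ 1.79999790e+02 -1.15791974e-03 -8.80246878e+01] [-0.01099455  0.44631495 -0.67567698] [ 0.03844292 -0.04245472  0.00318243]
```

```bash
python3 -m creep '[[0,0.01,0,0,0],[0,0.02,0,0,0],[0,0.03,0,0,0],[0,0.03,0,0,0],[0,0.03,0,0,0],[0,0.03,0,0,0],[0,0.03,0,0,0],[0,0.03,0,0,0]]'
python3 -m creep '[[0,0.01,0,0,0],[0,0.02,0,0,0],[0,0.03,0,0,0],[0,0.03,0,0,0],[0,0.03,0,0,0],[0,0.03,0,0,0],[0,0.03,0,0,0],[0,0.03,0,0,0]]'
```

```text
clock: 7.07
tool_pos: [0.6182, 0.188, 0.0266]
orientation: [-180.0, 0.0, -88.0]
force: [-0.1, -0.2, 0.2]
opening: 0.0005
clock: 7.73
tool_pos: [0.6158, 0.188, 0.0268]
orientation: [-179.9, 0.0, -88.0]
force: [4.7, -1.0, -2.8]
opening: 0.0008
```

Contact: +4.7 N away from the fixture at fixture x ≈ 88 mm, so the fingers are about 18 mm half-thick, 2 mm off the middle of the red block. Now I'll feel along the edge.

```bash
python3 -m creep '[[0.06,0,0,0,0],[0.12,0,0,0,0],[0.18,0,0,0,0],[0.24,0,0,0,0],[0.3,0,0,0,0],[0.36,0,0,0,0],[0.4,0,0,0,0],[0.4,0,0,0,0]]'
```

```text
clock: 8.4
tool_pos: [0.6169, 0.147, 0.0269]
orientation: [-180.0, 0.0, -88.1]
force: [5.3, -1.0, 1.5]
opening: 0.0002
```

```bash
python3 -m creep '[[0.06,0,0,0,0],[0.12,0,0,0,0],[0.18,0,0,0,0],[0.24,0,0,0,0],[0.3,0,0,0,0],[0.36,0,0,0,0],[0.42,0,0,0,0],[0.42,0,0,0,0]]'
```

```text
clock: 9.07
tool_pos: [0.6181, 0.1052, 0.0267]
orientation: [-180.0, -0.0, -88.1]
force: [5.5, -1.2, 0.4]
opening: 0.0002
```

```bash
python3 -m creep '[[0.06,0,0,0,0],[0.12,0,0,0,0],[0.18,0,0,0,0],[0.24,0,0,0,0],[0.3,0,0,0,0],[0.36,0,0,0,0],[0.42,0,0,0,0],[0.42,0,0,0,0]]'
```

```text
clock: 9.73
tool_pos: [0.6193, 0.0627, 0.0266]
orientation: [180.0, -0.0, -88.1]
force: [4.4, -2.2, 0.9]
opening: 0.0005
```

```bash
python3 -m creep '[[0.03,0,0,0,0],[0.06,0,0,0,0],[0.09,0,0,0,0],[0.12,0,0,0,0],[0.15,0,0,0,0],[0.18,0,0,0,0],[0.2,0,0,0,0],[0.2,0,0,0,0]]'
python3 -m creep '[[0.03,0,0,0,0],[0.06,0,0,0,0],[0.09,0,0,0,0],[0.12,0,0,0,0],[0.15,0,0,0,0],[0.18,0,0,0,0],[0.2,0,0,0,0],[0.2,0,0,0,0]]'
```

```text
clock: 10.4
tool_pos: [0.6198, 0.0433, 0.0264]
orientation: [180.0, -0.0, -88.0]
force: [2.9, 0.3, 0.4]
opening: 0.0005
clock: 11.07
tool_pos: [0.6205, 0.0234, 0.0265]
orientation: [180.0, -0.0, -88.1]
force: [-0.4, -0.4, 0.8]
opening: 0.0002
```

The force dropped to about zero at y = 0.023, so the fingertips are at the notch. That matches the measured centre (y ≈ 0.022). I'll take a quick look, then push in.

```bash
python3 -m creep '[[0.01,0.02,0,0,0],[0.01,0.04,0,0,0],[0.01,0.06,0,0,0],[0.01,0.08,0,0,0],[0.01,0.1,0,0,0],[0.01,0.1,0,0,0],[0.01,0.1,0,0,0],[0.01,0.1,0,0,0]]'
python3 - <<'E'
from h import *
for n in("top","side","wrist"):
    s=snapshot(n); cv2.imwrite(f"pics/{n}4.png",s["img"])
    if n=="side": cv2.imwrite("pics/s4.png",cv2.resize(s["img"][200:320,240:400],None,fx=5,fy=5,interpolation=cv2.INTER_CUBIC))
E
```

```text
clock: 11.73
tool_pos: [0.6109, 0.0227, 0.0267]
orientation: [-180.0, 0.0, -88.0]
force: [-0.7, 0.4, 0.6]
opening: 0.0006
```

View pics/s4.png

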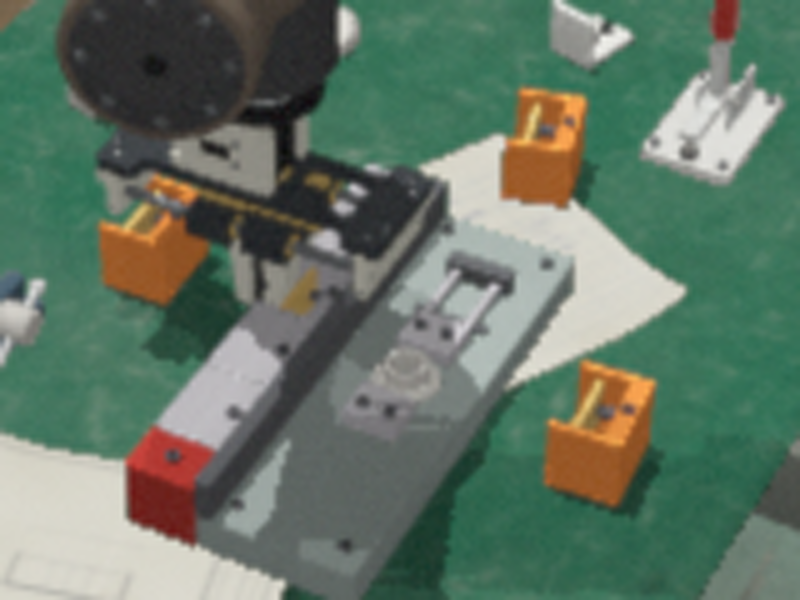

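View pics/wrist4.png

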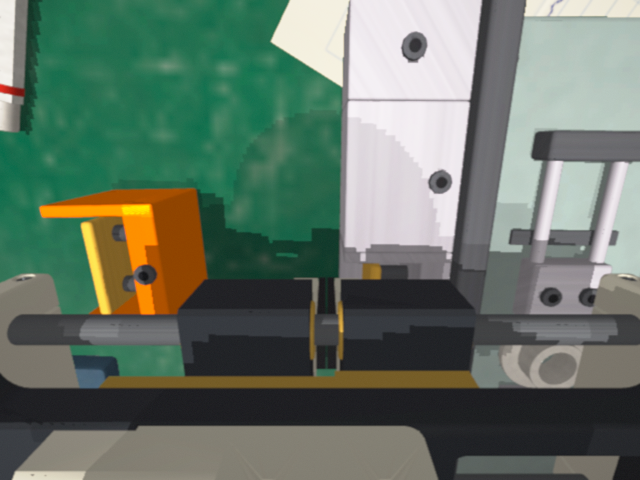

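The side view shows the fingers in the notch just in front of the brass key (crop (300,290)). The wrist view shows the key's end at (372,270). The orange part is untouched. Pressing on.

```bash
python3 -m creep '[[0,0.01,0,0,0],[0,0.02,0,0,0],[0,0.03,0,0,0],[0,0.04,0,0,0],[0,0.05,0,0,0],[0,0.05,0,0,0],[0,0.05,0,0,0],[0,0.05,0,0,0]]'
python3 -m creep '[[0,0.01,0,0,0],[0,0.02,0,0,0],[0,0.03,0,0,0],[0,0.03,0,0,0],[0,0.03,0,0,0],[0,0.03,0,0,0],[0,0.03,0,0,0],[0,0.03,0,0,0]]'
```

```text
clock: 12.55
tool_pos: [0.6063, 0.0225, 0.0267]
orientation: [-180.0, 0.0, -88.0]
force: [3.6, -0.1, -1.5]
opening: 0.0005
clock: 13.22
tool_pos: [0.6034, 0.0225, 0.0267]
orientation: [-179.9, 0.0, -88.0]
force: [4.9, -0.7, -1.4]
opening: 0.0004
```

```bash
python3 -m creep '[[0,0.01,0,0,0],[0,0.02,0,0,0],[0,0.02,0,0,0],[0,0.02,0,0,0],[0,0.02,0,0,0],[0,0.02,0,0,0],[0,0.02,0,0,0],[0,0.02,0,0,0]]'
python3 -m creep '[[0,0.01,0,0,0],[0,0.02,0,0,0],[0,0.02,0,0,0],[0,0.02,0,0,0],[0,0.02,0,0,0],[0,0.02,0,0,0],[0,0.02,0,0,0],[0,0.02,0,0,0]]'
```

```text
clock: 13.88
tool_pos: [0.6017, 0.0225, 0.0268]
orientation: [-179.9, 0.0, -88.0]
force: [6.2, -0.7, -3.3]
opening: 0.0002
clock: 14.55
tool_pos: [0.6001, 0.0224, 0.0268]
orientation: [-179.9, 0.0, -88.0]
force: [7.2, -1.1, -4.6]
opening: 0.0005
```

```bash
python3 -m creep '[[0,0.01,0,0,0],[0,0.01,0,0,0],[0,0.015,0,0,0],[0,0.015,0,0,0],[0,0.015,0,0,0],[0,0.015,0,0,0],[0,0.015,0,0,0],[0,0.015,0,0,0]]'
```

```text
clock: 15.22
tool_pos: [0.5996, 0.0225, 0.027]
orientation: [-179.8, 0.0, -88.0]
force: [10.3, -1.9, -6.7]
opening: 0.0001
```

The force jumped to 10 N with only 0.5 mm of motion for 1.5 mm commanded, so the end stop is reached. I'll check the jaw and the flange in the images.

```bash
python3 - <<'E'
from h import *
import pickle
b=cv2.imread("pics/side4.png")
s=snapshot("side"); w=snapshot("wrist");t=snapshot("top"); cv2.imwrite("pics/side5.png",s["img"])
z=lambda i:cv2.resize(i[240:300,295:375],None,fx=5,fy=5,interpolation=cv2.INTER_CUBIC)
cv2.imwrite("pics/c5.png",np.hstack([z(b),z(s["img"])]))
cv2.imwrite("pics/w5.png",w["img"]); cv2.imwrite("pics/top5.png",t["img"])
o=ctrl.get_obs();print(o["clock"],o["tool_pos"],o["force"])
E
```

```text
15.3667 [0.59954827 0.02248678 0.02695533] [10.10805905 -2.11129408 -6.86143735]
```

View pics/c5.png

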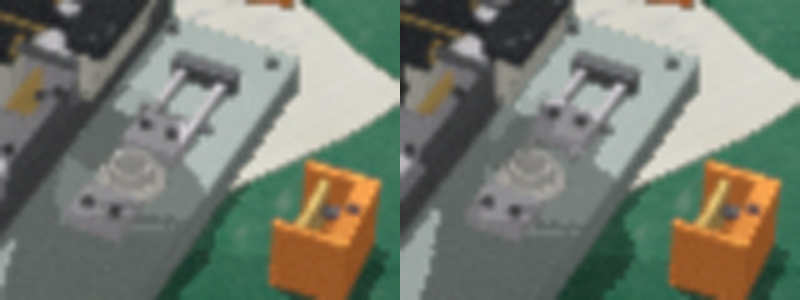

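View pics/w5.png

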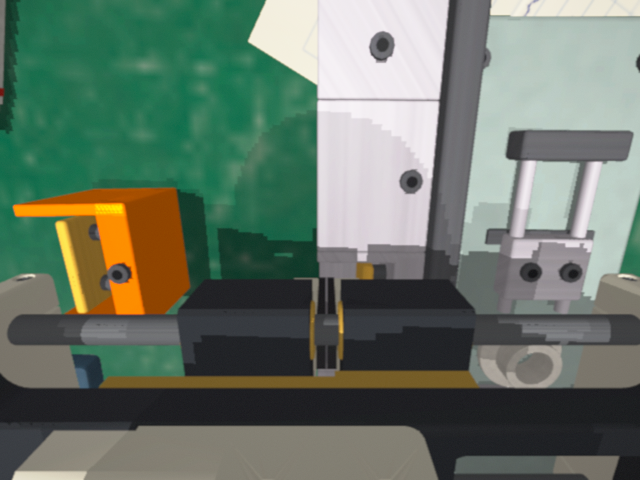

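View pics/top5.png

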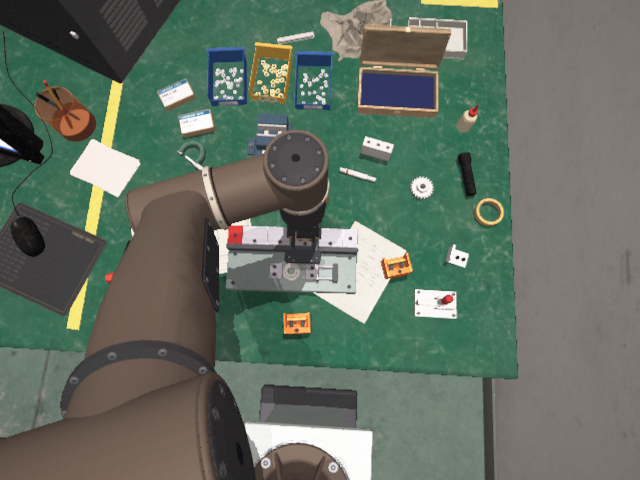

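The moving jaw's screws went from row 297 to row 272, relative to a guide bar that stayed put. That is about 11–12 mm, so the jaw is fully open. The flange is unmoved, and all bystanders that can be seen are in place. Handing in.

```bash
python3 - <<'E'
from h import *
print(workorder.close_job()); o=ctrl.get_obs();print(o["clock"],o["tool_pos"],o["force"])
E
```

```text
the job is handed in; nothing more can be done
None
the job is handed in; nothing more can be done
```

I handed the job in with the closed fingertips still holding the brass key in and the jaw open, at about 15.4 s of the 64 s allowed. No verdict was given.

- **Touch and feel:** the fingertips touched the red end block's rear face about 2 mm off its middle, at 4.7 N. They then slid along the edge at 3–5.5 N until the force fell to zero at the third block's notch. That is where the pictures had put the notch, within about 1.5 mm.
- **Key:** I pressed it to its end stop. At the last reading the push was 10.1 N, with only 0.5 mm of motion for the last 1.5 mm commanded.
- **Jaw and flange:** the wrist pictures before and after show the jaw about 11–12 mm open by a rough pixel scale. The flange shows no visible shift.
- **Other things on the table:** those visible in the last top view had not moved. The screwdriver and loupe were mostly or wholly hidden by the arm there, so I could not check them at the end; the moves stayed well clear of both.
- **Checks that disagreed:** some of the two-view height readings on the vise and the orange part scattered by several centimetres. I kept clear of both by a wide margin instead. The last readings also showed about 7 N downward on the tool, which I put down to rubbing on the key and did not look into further.

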